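# Hang the parts tray on its two-pin stand

### The arm

A 7-joint arm with a two-finger parallel gripper is mounted at the origin on a cart in front of the work surface, level with it; the furniture and walls round the work are solid. World frame = base frame: x ahead of the robot, y to its left, z up, the work surface at z = 0. Lengths are in m, angles in rad, forces in N, time in s.
With the tool pointing down it reaches from about 0.425 to 0.925 m from the base axis. Payload 6.8 kg.
Tool frame: the origin (TCP) lies midway between the tips of the shut fingers; the grasp point (between the pads) lies 19 mm behind it (ctrl.grip_depth is the distance from the TCP to the grasp point, in m); z points along the fingers, y is the line along which they close (so a half turn about z gives the same grasp; the last joint's range is limited). The gripper opens to 88 mm and grips with 3 to 60 N. Pads are 20 mm wide; open, the fingers measure 115 mm over their backs; the gripper's body (75 mm by 178 mm) begins 61 mm behind the grasp point.
Start: joints at [1.117, 0.477, 0.022, 1.555, -0.011, 1.109, -0.083], TCP at [0.229, -0.635, 0.223] pointing down, gripper open.
Joint ranges: [-2.96, 2.96], [-0.34, 2.1], [-1.41, 1.46], [0.24, 2.44], [-1.37, 4.51], [0.17, 1.92], [-2.96, 2.96]. Speed limits (rad/s): [2.39, 2.39, 3.14, 3.14, 3.14, 3.14, 3.14].

### API

Orientations are given as a unit quaternion [x, y, z, w].
In Python, from workcell import ctrl gives the robot as it stands. The module is installed in compiled form; this text tells all that it offers.
- The arm moves only by the shell command python3 -m jog 'ROWS' [FORCE]. ROWS is JSON, a list of rows, each a list of 3 entries, a list of its own where there are three numbers: the shift along the tool's x, y, z in m, then the turn about the tool's z in rad, then the finger opening in m, from 0 to 0.0878. In form: [[[x, y, z], spin, grip], ...]. A call has 1 to 8 rows; each row is the pose to reach, as a shift and turn from the pose commanded when the call began, along the tool's axes at that moment; what a row does not reach only later rows make up. A row lasts 1/12 s, in which the tool goes at most 41.7 mm and 7.16 degrees, less where a joint would pass 70% of its speed; a pose out of reach is approached as far as the arm can. A call with a gripper value outside its range is refused whole. The fingers move at their own pace and stop on an object; FORCE is the grip in N (left out, the last holds). Time passes only in rows, so rows that repeat a pose let the fingers close. It gives the time, the measured TCP pose, the force, the opening and the grip force at its end, in the units of the state.
- ctrl.get_obs(): the state, without advancing time (a new reading comes with each control period).
- ctrl.read_camera(name): name is "scene" or "side" or "wrist"; returns a dict with "pixels" (480x640x3 uint8, red, green, blue), "camera_matrix" (3x3 intrinsics, pixels), "k1" (the pictures are not rectified: a ray, as slopes to the right and down, at radius r is drawn at 1 + k1 r^2 times it, then the intrinsics apply), "origin" and "attitude" of the camera in the world; the wrist camera has in their place "mount" (4x4, takes a point from camera to tool coordinates, whose origin is the TCP and whose axes are the flange's). Camera axes: x right, y up, looking along -z (the intrinsics and any distortion apply to the point x, -y, -z); pixel columns grow to the right and rows downward; lengths in m; the calibration is good to about 2 mm. A picture is of the moment at which its call begins: read the wrist's pose just before it. There is no depth.
- ctrl.sign_off(): hands the job in; it is judged then, once.
The state is a dict: "clock": time; "joints": joint angles; "qvel": joint speeds; "tau": joint torques, N m; "position": TCP position; "orientation": TCP orientation; "force": force on the tool from outside, world axes, zero at the start; "moment": the same for the moment, N m; "gripper_width": opening from 0.0 (shut) to 1.0 (fully open); "grip_force": force on a finger pad.
Only numpy, scipy, OpenCV 4.12 (cv2) and the standard library are available. Lean on these libraries where they do the work, as an engineer would, in place of code of your own. Each camera call takes 0.05 s, during which the arm holds its last target. There are 200 camera calls.

### The job

Lift the small grey parts tray by its red handle and hang it on the blue stand: both holes in its flange go over the two upright brass pins, with the tray trough on the stand's front side (towards the robot), and the flange is lowered until it sits fully home and level. Nobody knows exactly where along the bar the pins are clamped, so feel for them lightly and never press tray and stand together with more than 25 N; let go when it hangs, and leave the jar, the tape roll and the carton where they are.

Things in the scene. Friction and masses are not known exactly. Their poses are not given: they have to be found in the camera images.
- tray: Loose parts tray, 0.2 to 0.4 kg. Origin on its underside in the plane of handle and holes, mid-length; x to its back, y along it, z up. Grey trough: x -65 to -19 mm, 144 mm long (y), 36 mm high, 3 mm walls. Grey back wall: x -19 to -15 mm, 74 mm high. Aluminium flange behind the wall's top: x -15 to +15 mm, z 60 to 74 mm, 144 mm long. It starts standing on the 30 mm plywood board, front (-x) roughly to the robot.
- tray_handle (a point): Grip point in the red handle, an upright tab on the middle of the flange: 12 mm thick (x), 36 mm long (y), z from 74 to 113 mm above the tray's underside. The point is 98 mm above the underside, in the plane of the holes.
- tray_seat (a point): Centre of the flange's underside, 60 mm above the tray's underside, midway between the two holes. The holes go straight up through the 14 mm flange at x = 0, y = -30 and +30 mm from here; 12.4 mm in diameter, edges broken by 0.5 mm. Axes as the tray.
- tray_floor (a point): Middle of the trough's inner floor, 42 mm in front (-x) of the plane of the holes.
- stand: Stand fixed to a 30 mm plywood board on the bench. Origin on the board's top below the bar's middle; x to its back, y along the bar, z up; front (-x) roughly to the robot. Base plate 75 x 230 x 10 mm; blue uprights at y = -101 and +101 mm, 95 mm high; between them a blue bar, x -14.5 to +14.5 mm, z 55 to 93 mm, with a steel plate 27 x 114 x 7 mm on top that carries the pins (see the points).
- stand_seat (a point): Point 100 mm above the board in the plane of the pins (x = 0), on the bar's middle, level with the steel plate's top; axes as the stand. The hung tray's flange underside is here, at most 2 mm lower. The bar is on rubber springs: it holds to about 6 N, then yields down 1 mm per 2.5 N, for at most 8 mm, then is hard; it gives no other way.
- stand_pin_top (a point): Point 124 mm above the board over the bar's middle, level with the pin tops. Two brass pins, 10 mm in diameter, 60 mm apart along y, rise 24 mm from the steel plate; flat tops, edges broken by 0.6 mm. Plate and pins are clamped together up to 20 mm to either side (y) of this point, and stay there; that shift is not measured. Without shift the pins are at y = -30 and +30 mm.
- jar: Bystander: clear jar with a red lid, 66 mm in diameter, 84 mm high; origin at the middle of its underside.
- tape_roll: Bystander: roll of black tape lying flat, 59 mm in diameter, 19 mm high; origin at the middle of its underside.
- carton: Bystander: small white carton 65 x 101 x 35 mm; origin at the middle of its underside.

How it is judged:
By the outcome, as a careful person would: the job done as asked, in the order asked, and still so for the second after the job is handed in, with the robot touching nothing.
It also fails if it takes over 58 s, if anything falls off the work surface, if the arm or the gripper's body presses on something with over 40 N, if the wrist force passes 120 N, or if a joint passes its speed limit or range.

## Working session

There is one attempt and no reset: what is moved stays moved. The work goes in short steps, Python scripts to look and compute and a shell command to move; the robot and the scene stay as the last step left them, time stands still between calls to the robot, and variables do not carry over. Pictures are saved under pics/ and viewed, at most 10 in all, crops included, and the job is handed in when it is done.

```bash
mkdir -p pics; cat > h.py <<'E'
import numpy as np, cv2
from workcell import ctrl
from scipy.spatial.transform import Rotation as R
def snap(name,fn):
    o=ctrl.get_obs(); c=ctrl.read_camera(name)
    cv2.imwrite('pics/'+fn+'.png',cv2.cvtColor(c['pixels'],cv2.COLOR_RGB2BGR))
    d={k:np.array(v) for k,v in c.items() if k!='pixels'}
    if name=='wrist':
        T=np.eye(4);T[:3,:3]=R.from_quat(o['orientation']).as_matrix();T[:3,3]=o['position']
        M=T@d['mount'];d['Rm']=M[:3,:3];d['origin']=M[:3,3]
    else:
        a=d['attitude'];d['Rm']=a if a.shape==(3,3) else R.from_quat(a).as_matrix()
    np.savez('pics/'+fn+'.npz',**d)
def ray(fn,uv):
    d=np.load('pics/'+fn+'.npz');K=d['camera_matrix'];k=float(d['k1'])
    p=cv2.undistortPoints(np.array([[uv]],float),K,np.array([k,0,0,0,0]))[0,0]
    return d['origin'],d['Rm']@np.array([p[0],-p[1],-1])
def atz(fn,uv,z):
    o,r=ray(fn,uv);return (o+r*(z-o[2])/r[2]).round(4)
def proj(fn,P):
    d=np.load('pics/'+fn+'.npz');K=d['camera_matrix'];k=float(d['k1'])
    q=(np.atleast_2d(P)-d['origin'])@d['Rm'];s=np.c_[q[:,0]/-q[:,2],-q[:,1]/-q[:,2]]
    s=s*(1+k*(s**2).sum(1,keepdims=True));return (s@K[:2,:2].T+K[:2,2]).round(1)
def tri(*obs):
    A=np.zeros((3,3));b=np.zeros(3);L=[]
    for f,uv in obs:
        o,r=ray(f,uv);r=r/np.linalg.norm(r);P=np.eye(3)-np.outer(r,r);A+=P;b+=P@o;L.append((P,o))
    x=np.linalg.solve(A,b);return x.round(4),[round(float(np.linalg.norm(P@(x-o)))*1e3,1) for P,o in L]
E
python3 - <<'E'
from h import *
for n in('scene','side'):
    snap(n,n+'0');d=np.load(f'pics/{n}0.npz');print(n,d['origin'],d['attitude'].shape,d['camera_matrix'][0,0])
o=ctrl.get_obs();print({k:np.round(v,3) for k,v in o.items()})
E
```

```text
scene [-0.15987218 -0.93901448  0.48079754] (4,) 515.5686178551794
side [ 0.41880979 -1.16279131  0.51740921] (4,) 505.1887536115654
{'clock': np.float64(0.1), 'joints': array([ 1.117,  0.478,  0.022,  1.556, -0.012,  1.109, -0.083]), 'qvel': array([ 0.001, -0.001, -0.001, -0.003, -0.001, -0.   ,  0.001]), 'tau': array([ 4.0000e-03, -5.8410e+01,  1.5400e+00, -2.7332e+01, -5.4000e-02,
        1.3000e-02,  0.0000e+00]), 'position': array([ 0.229, -0.635,  0.222]), 'orientation': array([ 0.985,  0.172, -0.   , -0.001]), 'force': array([ 0.222, -0.558,  0.4  ]), 'moment': array([0.023, 0.011, 0.002]), 'grip_force': np.float64(0.0), 'gripper_width': np.float64(1.0)}
```

View pics/scene0.png

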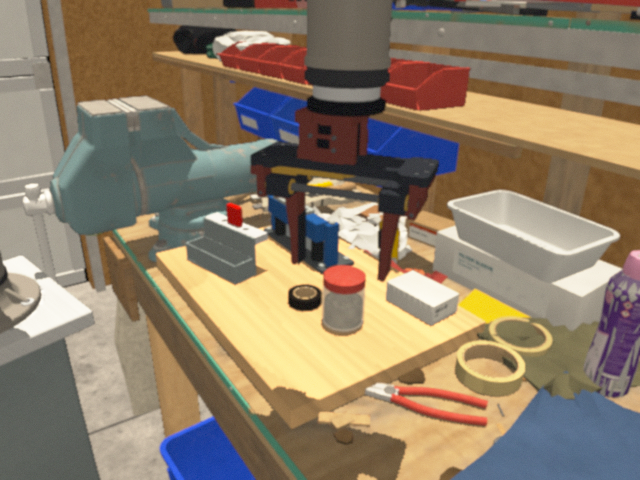

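View pics/side0.png

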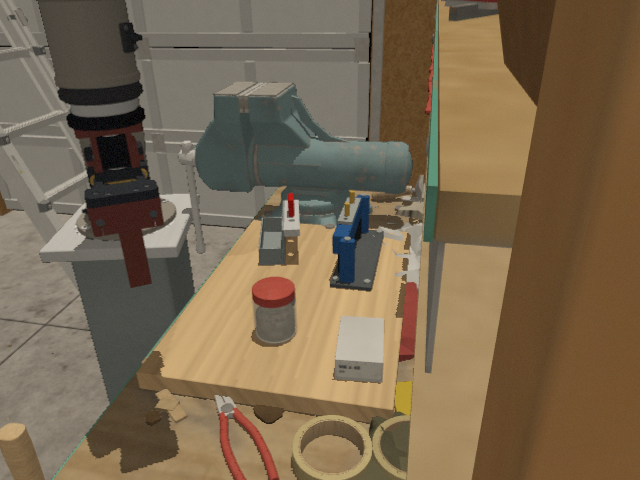

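The tray (red handle at side (291,205), scene (235,215)) is to the left of the blue stand (side (350,240), pins (347,207),(352,195)). I'll enlarge both.

```bash
python3 - <<'E'
from h import *
a=cv2.imread('pics/scene0.png')[190:290,175:355];b=cv2.imread('pics/side0.png')[180:295,250:392]
a=cv2.resize(a,None,fx=4.4,fy=4.4,interpolation=cv2.INTER_CUBIC);b=cv2.resize(b,None,fx=5,fy=5,interpolation=cv2.INTER_CUBIC)
cv2.imwrite('pics/ca.png',a);cv2.imwrite('pics/cb.png',b)
E
```

```text
(no output)
```

View pics/ca.png

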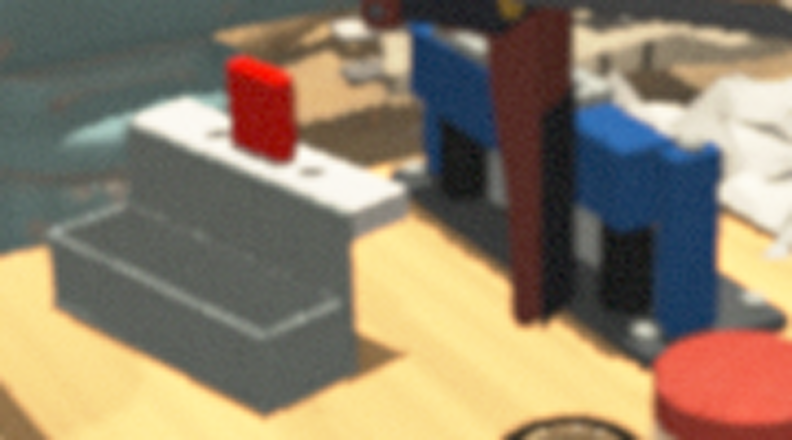

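View pics/cb.png

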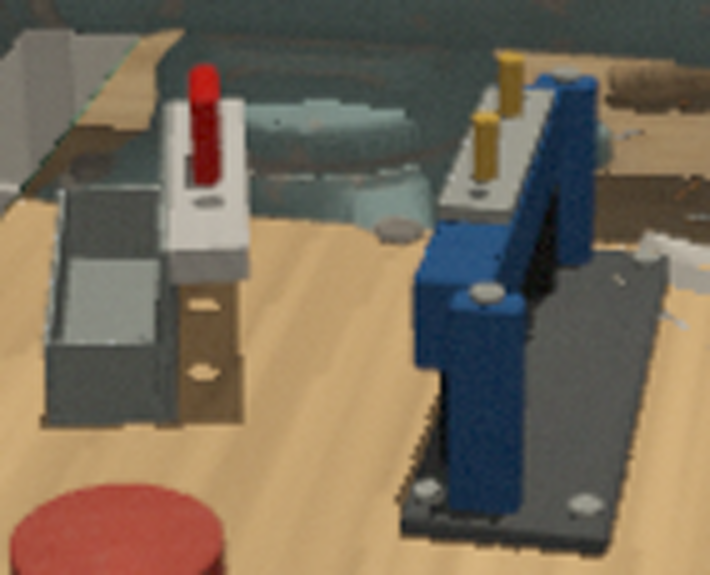

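```bash
cat > fit.py <<'E'
from h import *
from scipy.optimize import least_squares
S=lambda u,v:('scene0',(175+u/4.4,190+v/4.4))
D=lambda u,v:('side0',(250+u/5,180+v/5))
def fit(feats,x0,nf=3,z=.03):
    def w(p,q): 
        c,s=np.cos(p[2]),np.sin(p[2]);x,y,zz=np.array(q)/1e3
        return [p[0]+c*x-s*y,p[1]+s*x+c*y,z+zz]
    def f(p): return np.concatenate([proj(o[0],w(p,q(p) if callable(q) else q))[0]-o[1] for q,o in feats])
    r=least_squares(f,x0,loss='soft_l1',diff_step=1e-3,x_scale=[.1,.1,.1]+[10]*(len(x0)-3));print(r.x.round(4));print(f(r.x).reshape(-1,2).round(1).tolist());return r.x
E
python3 - <<'E'
from fit import *
t=fit([((-19,-72,74),S(350,215)),((15,-72,74),S(405,187)),((-19,72,74),S(130,122)),((-65,-72,0),S(265,412)),((-65,-72,36),S(265,335)),((-65,72,0),S(57,307)),((-65,72,36),S(50,232)),
((0,-30,74),S(313,170)),((0,30,74),S(217,133)),((0,-30,74),D(208,202)),((-15,-72,60),D(175,280)),((15,-72,60),D(245,277)),((15,-72,74),D(247,248)),((-65,-72,0),D(42,425)),((-65,-72,36),D(47,345)),((15,72,74),D(243,100)),((-19,72,74),D(166,100)),((-65,72,36),D(62,188)),((0,0,113),D(204,68))],[.35,-.35,0])
s=fit([((0,-101,97),D(487,291)),((0,101,97),D(566,75)),((-37.5,-115,0),D(402,533)),((37.5,-115,0),D(605,552)),((37.5,115,10),D(668,256)),
(lambda p:(0,p[3]-30,124),D(487,117)),(lambda p:(0,p[3]-30,100),D(485,181)),(lambda p:(0,p[3]+30,124),D(511,57)),(lambda p:(0,p[3]+30,100),D(511,114)),
(lambda p:(-13.5,p[3]-57,100),D(440,213)),(lambda p:(13.5,p[3]-57,100),D(516,213))],[.5,-.35,0,0])
for a,b in(((.0),0),): pass
o=ctrl.get_obs();print(R.from_quat(o['orientation']).as_matrix().round(3))
print('jar',atz('side0',(276,335),.03),'carton',[atz('side0',p,.065) for p in((340,319),(384,321),(383,370),(336,363))],atz('scene0',(305,297),.045))
E
```

```text
[ 0.4099 -0.2418  0.    ]
[[-0.9, -0.4], [0.5, 0.3], [-1.2, -0.2], [0.5, 1.1], [-0.6, 0.4], [-1.0, -0.2], [-1.1, -0.0], [-0.3, 0.3], [0.5, 0.2], [0.5, 0.0], [-0.4, 0.8], [1.6, 0.8], [1.0, -0.1], [1.7, 0.6], [-0.6, 0.1], [0.2, -0.1], [-0.4, 0.4], [-0.2, -0.1], [0.4, 2.3]]
[ 0.5109 -0.2916  0.      0.    ]
[[3.7, -2.6], [-23.0, -3.1], [-0.1, 2.3], [1.3, -3.3], [-27.0, -5.0], [-0.5, 1.4], [-0.2, 0.7], [-8.5, 1.2], [-8.6, 1.3], [2.9, 0.8], [2.7, 0.2]]
[[ 0.941  0.339 -0.001]
 [ 0.339 -0.941  0.001]
 [-0.    -0.002 -1.   ]]
jar [ 0.3799 -0.5309  0.03  ] carton [array([ 0.4778, -0.5448,  0.065 ]), array([ 0.5424, -0.5547,  0.065 ]), array([ 0.5231, -0.6594,  0.065 ]), array([ 0.4635, -0.6417,  0.065 ])] [ 0.3781 -0.4487  0.045 ]
```

```bash
sed -i 's/+K\[:2,2\]).round(1)/+K[:2,2])/' h.py; sed -i "s/diff_step=1e-3,//" fit.py; python3 - <<'E'
from fit import *
t=fit([((-19,-72,74),S(350,215)),((15,-72,74),S(405,187)),((-19,72,74),S(130,122)),((-65,-72,0),S(265,412)),((-65,-72,36),S(265,335)),((-65,72,0),S(57,307)),((-65,72,36),S(50,232)),
((0,-30,74),S(313,170)),((0,30,74),S(217,133)),((0,-30,74),D(208,202)),((-15,-72,60),D(175,280)),((15,-72,60),D(245,277)),((15,-72,74),D(247,248)),((-65,-72,0),D(42,425)),((-65,-72,36),D(47,345)),((15,72,74),D(243,100)),((-19,72,74),D(166,100)),((-65,72,36),D(62,188)),((0,0,113),D(204,68))],[.35,-.35,0.1])
s=fit([((0,-101,97),D(487,291)),((0,101,97),D(566,75)),((-37.5,-115,0),D(402,533)),((37.5,-115,0),D(605,552)),((37.5,115,10),D(668,256)),
(lambda p:(0,p[3]-30,124),D(487,117)),(lambda p:(0,p[3]-30,100),D(485,181)),(lambda p:(0,p[3]+30,124),D(511,57)),(lambda p:(0,p[3]+30,100),D(511,114)),
(lambda p:(-13.5,p[3]-57,100),D(440,213)),(lambda p:(13.5,p[3]-57,100),D(516,213))],[.5,-.3,-0.1,1.])
E
```

```text
[ 0.41   -0.242  -0.0068]
[[-1.1, -0.3], [0.4, 0.4], [-1.0, -0.3], [0.2, 1.1], [-0.8, 0.4], [-0.8, -0.4], [-0.9, -0.2], [-0.3, 0.3], [0.7, 0.2], [0.5, -0.0], [-0.5, 0.8], [1.4, 0.9], [0.8, -0.0], [1.5, 0.5], [-0.7, 0.1], [0.5, -0.1], [-0.1, 0.4], [0.1, -0.1], [0.5, 2.3]]
[ 0.5213 -0.2976 -0.1955  8.1831]
[[-1.4, -1.3], [-8.2, -2.2], [-6.6, 1.4], [-4.9, 0.4], [-11.3, -2.5], [2.7, 0.7], [3.0, -0.1], [0.6, 0.5], [0.4, 0.6], [3.2, -0.6], [3.0, 0.1]]
```

```bash
sed -i "s/loss='soft_l1',//" fit.py; python3 - <<'E'
from fit import *
F=[((0,-101,97),D(487,291)),((0,101,97),D(566,75)),((-37.5,-115,0),D(402,533)),((37.5,-115,0),D(605,552)),((37.5,115,10),D(668,256)),
(lambda p:(0,p[3]-30,124),D(487,117)),(lambda p:(0,p[3]-30,100),D(485,181)),(lambda p:(0,p[3]+30,124),D(511,57)),(lambda p:(0,p[3]+30,100),D(511,114)),
(lambda p:(-13.5,p[3]-57,100),D(440,213)),(lambda p:(13.5,p[3]-57,100),D(516,213))]
s=fit(F,[.5,-.3,-0.3,1.])
s=fit(F[:5],[.5,-.3,-0.3])
s=fit(F[5:],[.5,-.3,-0.3,1.])
s=fit([F[i] for i in(5,6,7,8)],[.5,-.3,-0.3,1.])
E
```

```text
[ 0.5262 -0.2955 -0.2407  0.8559]
[[-1.3, -2.1], [-3.7, -2.5], [-6.7, -0.0], [-5.4, -0.1], [-6.8, -2.5], [4.2, 1.7], [4.4, 1.0], [3.4, 1.5], [3.2, 1.6], [4.0, 0.3], [3.8, 1.3]]
[ 0.5349 -0.301  -0.2562]
[[3.2, -0.9], [1.6, -1.6], [-2.5, 1.2], [-1.0, 1.5], [-1.5, -1.4]]
[ 4.501000e-01 -5.637000e-01 -2.488000e-01  2.838672e+02]
[[0.3, 0.5], [0.5, -0.3], [-0.1, 0.4], [-0.3, 0.5], [-0.0, -1.0], [-0.4, -0.0]]
[ 5.656000e-01 -1.203000e-01 -2.666000e-01 -1.729285e+02]
[[-0.1, 0.2], [0.2, -0.6], [0.1, 0.2], [-0.1, 0.3]]
```

```bash
python3 - <<'E'
from h import *
print(tri(('scene0',(82,108)),('side0',(217,92))),tri(('scene0',(190,95)),('side0',(296,86))),tri(('scene0',(278,150)),('side0',(400,145))))
E
python3 -m jog '[[[0.027,-0.027,0],-0.12,0.0878],[[0.053,-0.054,0],-0.24,0.0878],[[0.08,-0.081,0],-0.36,0.0878],[[0.106,-0.108,0],-0.48,0.0878],[[0.133,-0.135,0],-0.6,0.0878],[[0.16,-0.162,0],-0.72,0.0878],[[0.186,-0.189,0],-0.84,0.0878],[[0.213,-0.216,0],-0.96,0.0878]]'
```

```text
(array([ 0.2546, -0.0176,  0.3094]), [5.4, 5.4]) (array([ 0.4279, -0.1054,  0.327 ]), [0.7, 0.7]) (array([ 0.6459, -0.1176,  0.1901]), [10.2, 10.2])
clock: 0.77
position: [0.356, -0.3578, 0.2224]
orientation: [0.793, 0.61, -0.0, -0.0]
force: [1.4, -0.2, -0.3]
gripper_width: 1.003
grip_force: 0.0
```

```bash
python3 -m jog '[[[0.032,0.006,0.0],-0.084,0.0878],[[0.063,0.011,0.0],-0.168,0.0878],[[0.095,0.017,0.01],-0.252,0.0878],[[0.126,0.0225,0.03],-0.252,0.0878],[[0.126,0.0225,0.045],-0.252,0.0878],[[0.126,0.0225,0.045],-0.252,0.0878],[[0.126,0.0225,0.045],-0.252,0.0878]]'
python3 - <<'E'
from h import *
snap('wrist','w1');snap('scene','s1');snap('side','d1')
a=cv2.imread('pics/s1.png')[170:300,170:370];w=cv2.imread('pics/w1.png')
a=cv2.resize(a,(800,520));cv2.imwrite('pics/s1c.png',a)
E
```

```text
clock: 1.35
position: [0.4099, -0.2439, 0.1772]
orientation: [0.712, 0.703, -0.0, -0.001]
force: [-0.4, 0.2, 0.3]
gripper_width: 1.002
grip_force: 0.0
```

View pics/w1.png

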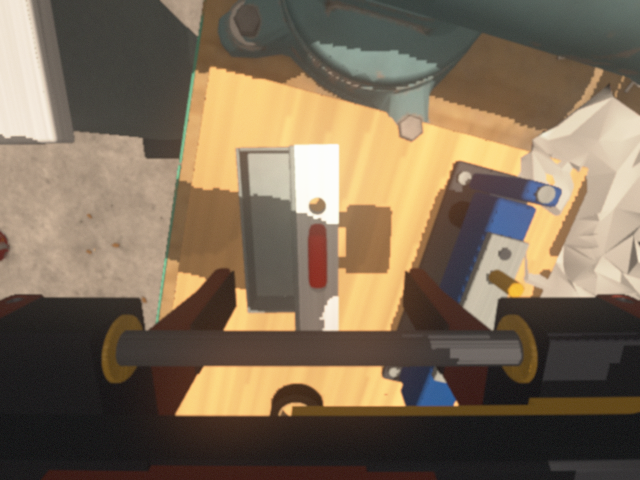

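View pics/s1c.png

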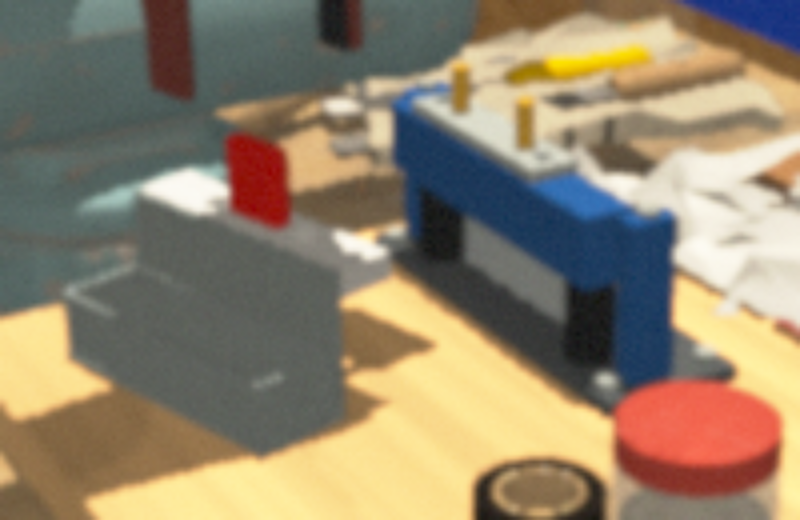

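Wrist view: handle top centred at (318,255), between fingers (235 / 405). The scene crop shows both pins (tops (460,66), (526,98) in the crop) and the stand clear.

```bash
python3 - <<'E'
from h import *
S=lambda u,v:('s1',(170+u/4,170+v/4))
D=lambda u,v:('side0',(250+u/5,180+v/5))
print('handle top',atz('w1',(318,228),.143),atz('w1',(318,285),.143),'hole',atz('w1',(317,206),.104),'wristpin',atz('w1',(516,290),.154))
for n,a,b in(('near top',S(526,98),D(487,117)),('near base',S(526,147),D(485,181)),('far top',S(460,66),D(511,57)),('far base',S(460,110),D(511,114))): print(n,tri(a,b))
print('plate corner near front',tri(S(534,175),D(440,218)),'far front',tri(S(412,100),D(492,88)))
print('bolt near base front',tri(S(604,380),D(427,488)))
for f,P in(('s1',[[.41,-.242,.143]]),):print(proj(f,P))
E
```

```text
handle top [ 0.4094 -0.2203  0.143 ] [ 0.4089 -0.2571  0.143 ] hole [ 0.4085 -0.2127  0.104 ] wristpin [ 0.528  -0.2572  0.154 ]
near top (array([ 0.5123, -0.3165,  0.155 ]), [0.3, 0.3])
near base (array([ 0.5118, -0.3172,  0.1302]), [0.8, 0.8])
far top (array([ 0.5279, -0.2575,  0.1539]), [0.2, 0.2])
far base (array([ 0.5283, -0.2568,  0.1301]), [0.2, 0.2])
plate corner near front (array([ 0.4932, -0.3396,  0.1269]), [1.2, 1.2]) far front (array([ 0.5241, -0.227 ,  0.1291]), [0.3, 0.3])
bolt near base front (array([ 0.4839, -0.3918,  0.0437]), [0.1, 0.1])
[[234.13587469 205.10233895]]
```

Pin heights check out (0.154/0.130). Pin centre (0.520,-0.287), yaw ≈ -0.26. Descend and grasp.

```bash
python3 -m jog '[[[0.002,0,0.03],0,0.0878],[[0.002,0,0.055],0,0.0878],[[0.002,0,0.068],0,0.0878],[[0.002,0,0.068],0,0.0878],[[0.002,0,0.068],0,0.03],[[0.002,0,0.068],0,0.005],[[0.002,0,0.068],0,0.005],[[0.002,0,0.068],0,0.005]]' 45
python3 -m jog '[[[0,0,0],0,0.005],[[0,0,0],0,0.005],[[0,0,0],0,0.005],[[0,0,0],0,0.005]]'
```

```text
clock: 2.17
position: [0.4115, -0.2425, 0.1108]
orientation: [0.712, 0.702, 0.0, 0.001]
force: [0.9, -0.0, 0.1]
gripper_width: 0.734
grip_force: 0.0
clock: 2.5
position: [0.4108, -0.242, 0.1098]
orientation: [0.712, 0.702, 0.0, 0.0]
force: [0.1, 0.4, 0.4]
gripper_width: 0.431
grip_force: 0.0
```

```bash
python3 -m jog '[[[0,0,0],0,0.005],[[0,0,0],0,0.005],[[0,0,0],0,0.005],[[0,0,0],0,0.005],[[0,0,0],0,0.005],[[0,0,0],0,0.005],[[0,0,0],0,0.005],[[0,0,0],0,0.005]]'
```

```text
clock: 3.17
position: [0.4099, -0.2421, 0.1098]
orientation: [0.712, 0.702, -0.001, -0.001]
force: [-2.7, 0.4, 5.0]
gripper_width: 0.136
grip_force: 44.9
```

```bash
python3 -m jog '[[[0,0,-0.005],0,0.005],[[0,0,-0.015],0,0.005],[[0,0,-0.035],0,0.005],[[0,0,-0.06],0,0.005],[[0,0,-0.08],0,0.005],[[0,0,-0.09],0,0.005],[[0,0,-0.09],0,0.005],[[0,0,-0.09],0,0.005]]'
python3 - <<'E'
from h import *
o=ctrl.get_obs();M=R.from_quat(o['orientation']).as_matrix();p=np.array(o['position'])
print(M.round(3).tolist(), o['moment'])
ang=np.arctan2(M[1,1],M[0,1]);print('spin',ang+.263)
print(M.T@(np.array([.520,-.287,.200])-p))
E
```

```text
clock: 3.83
position: [0.4107, -0.242, 0.1997]
orientation: [0.712, 0.702, 0.0, 0.0]
force: [-0.9, 1.1, -3.4]
gripper_width: 0.132
grip_force: 45.0
[[0.013, 1.0, 0.001], [1.0, -0.013, -0.001], [-0.001, 0.001, -1.0]] [-1.07551517e-02 -9.48702095e-02 -1.71110656e-05]
spin 0.24989248674486678
[-0.04357335  0.10989072 -0.00023748]
```

```bash
python3 -m jog '[[[-0.004,0.01,0],0.03,0.005],[[-0.011,0.028,0],0.07,0.005],[[-0.019,0.048,0],0.12,0.005],[[-0.027,0.068,0],0.17,0.005],[[-0.035,0.088,0],0.22,0.005],[[-0.041,0.103,0],0.25,0.005],[[-0.0435,0.11,0],0.25,0.005],[[-0.0435,0.11,0],0.25,0.005]]'
python3 -m jog '[[[0,0,0],0,0.005],[[0,0,0],0,0.005],[[0,0,0],0,0.005]]'
python3 - <<'E'
from h import *
snap('scene','s2');snap('side','d2')
a=cv2.imread('pics/s2.png')[150:270,200:350];b=cv2.imread('pics/d2.png')[165:285,290:400]
f=lambda x:cv2.resize(x,None,fx=5,fy=5,interpolation=cv2.INTER_CUBIC)
cv2.imwrite('pics/s2c.png',f(a));cv2.imwrite('pics/d2c.png',f(b))
E
```

```text
clock: 4.5
position: [0.5197, -0.2864, 0.1974]
orientation: [0.793, 0.609, -0.001, -0.002]
force: [0.7, 0.1, -2.8]
gripper_width: 0.133
grip_force: 45.0
clock: 4.75
position: [0.5194, -0.2866, 0.1996]
orientation: [0.794, 0.608, -0.0, -0.0]
force: [-0.6, -0.4, -2.3]
gripper_width: 0.135
grip_force: 45.0
```

View pics/s2c.png

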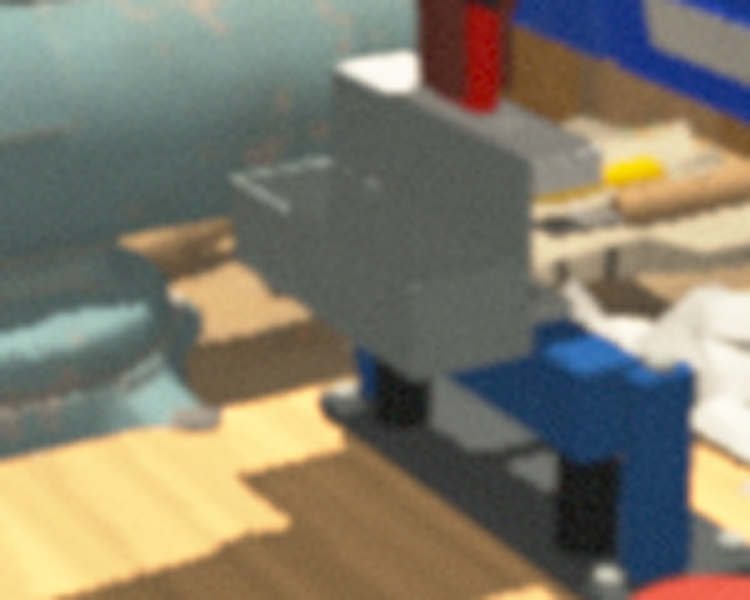

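View pics/d2c.png

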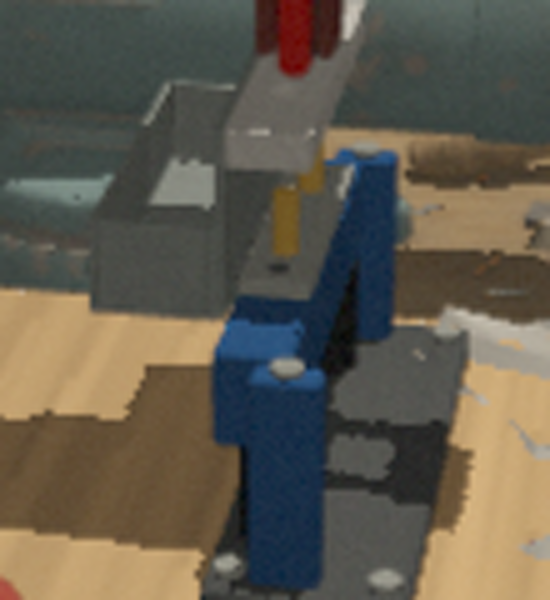

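The tray hangs level just above the pins, trough in front. Now I'll fit the held tray's 6-DoF pose against the pins in the same two cameras.

```bash
cat > f6.py <<'E'
from h import *
from scipy.optimize import least_squares
def fit6(F,x0,free6=True):
    def pose(p,q):
        r=R.from_euler('zyx',[p[3],p[4] if len(p)>4 else 0,p[5] if len(p)>4 else 0])
        return r.apply(np.array(q)/1e3)+p[:3]
    f=lambda p:np.concatenate([proj(o[0],pose(p,q))[0]-o[1] for q,o in F])
    r=least_squares(f,x0,x_scale=.1);print(r.x.round(4),'rms',np.sqrt(np.mean(r.fun**2)).round(2));print(r.fun.reshape(-1,2).round(1).tolist())
    for y in(-30,30):print('hole',y,pose(r.x,(0,y,60)).round(4))
    return r.x
E
python3 - <<'E'
from f6 import *
S=lambda u,v:('s2',(200+u/5,150+v/5)); D=lambda u,v:('d2',(290+u/5,165+v/5))
F=[((-19,-72,74),S(528,155)),((15,-72,74),S(600,150)),((15,-72,60),S(597,183)),((-19,72,74),S(336,70)),((-65,-72,0),S(405,382)),((-65,-72,36),S(412,290)),((-65,72,36),S(232,178)),((-65,72,0),S(238,255)),
((-19,-72,74),D(229,133)),((15,-72,74),D(322,135)),((15,-72,60),D(317,168)),((-65,-72,0),D(92,308)),((-65,-72,36),D(97,228)),((-65,72,36),D(167,86)),((-19,-72,0),D(224,316))]
fit6(F,[.52,-.287,.12,-.26]);fit6(F,[.52,-.287,.12,-.26,0,0])
E
```

```text
[ 0.5232 -0.2836  0.1185 -0.266 ] rms 0.93
[[-1.1, 1.5], [0.4, -0.6], [0.9, 0.2], [-1.2, -0.8], [1.7, -0.3], [-0.0, -0.7], [-0.4, -0.5], [-0.9, 1.2], [-1.4, -0.6], [-0.5, 0.2], [0.3, 1.1], [1.2, 0.8], [-0.3, -1.4], [1.7, -1.1], [-0.3, 1.1]]
hole -30 [ 0.5153 -0.3126  0.1785]
hole 30 [ 0.5311 -0.2547  0.1785]
[ 0.5229 -0.2838  0.118  -0.2665  0.0081 -0.0042] rms 0.92
[[-1.0, 1.4], [0.4, -0.5], [0.9, 0.2], [-1.1, -0.5], [1.6, -0.5], [-0.0, -0.9], [-0.4, -0.3], [-0.9, 1.4], [-1.3, -0.7], [-0.4, 0.2], [0.4, 1.2], [1.0, 0.6], [-0.3, -1.6], [1.7, -0.9], [-0.5, 1.1]]
hole -30 [ 0.5155 -0.3125  0.1782]
hole 30 [ 0.5313 -0.2546  0.1778]
```

```bash
python3 -m jog '[[[-0.002,-0.001,0.006],0,0.005],[[-0.002,-0.001,0.013],0,0.005],[[-0.002,-0.001,0.019],0,0.005],[[-0.002,-0.001,0.0215],0,0.005],[[-0.002,-0.001,0.0225],0,0.005],[[-0.002,-0.001,0.0225],0,0.005],[[-0.002,-0.001,0.0225],0,0.005]]'
python3 -m jog '[[[0,0,0.0007],0,0.005],[[0,0,0.0014],0,0.005],[[0,0,0.002],0,0.005],[[0,0,0.0027],0,0.005],[[0,0,0.0034],0,0.005],[[0,0,0.004],0,0.005],[[0,0,0.004],0,0.005],[[0,0,0.004],0,0.005]]'
```

```text
clock: 5.43
position: [0.5188, -0.2885, 0.1772]
orientation: [0.794, 0.608, 0.0, 0.0]
force: [-0.2, -0.4, -2.4]
gripper_width: 0.132
grip_force: 45.0
clock: 6.1
position: [0.5188, -0.2886, 0.1737]
orientation: [0.794, 0.608, 0.0, 0.0]
force: [-1.7, 0.7, 3.9]
gripper_width: 0.136
grip_force: 45.0
```

```bash
cat > m.py <<'E'
from h import *
L=[]
for i in range(4):
    o=ctrl.get_obs();L.append(np.r_[o['force'],o['moment']]);ctrl.read_camera('wrist')
M=R.from_quat(o['orientation']).as_matrix();v=np.mean(L,0);s=np.std(L,0)
print('world',v.round(3),'std',s.round(3));print('tool F',(M.T@v[:3]).round(2),'M',(M.T@v[3:]).round(4),np.round(o['position'],4))
E
python3 m.py; python3 -m jog '[[[0,0,-0.002],0,0.005],[[0,0,-0.003],0,0.005],[[0,0,-0.003],0,0.005],[[0,0,-0.003],0,0.005]]'; python3 m.py
```

```text
world [-1.835e+00  5.810e-01  3.919e+00  1.890e-01  3.710e-01 -2.000e-03] std [0.091 0.524 0.713 0.019 0.014 0.023]
tool F [ 0.08 -1.92 -3.92] M [0.4075 0.0857 0.002 ] [ 0.5188 -0.2886  0.1736]
clock: 6.63
position: [0.5185, -0.2885, 0.1757]
orientation: [0.794, 0.608, -0.0, -0.0]
force: [0.3, -1.5, -3.0]
gripper_width: 0.133
grip_force: 45.0
world [ 2.200e-02 -2.730e-01 -2.486e+00 -6.800e-02 -8.500e-02 -2.000e-03] std [0.414 0.705 0.29  0.032 0.019 0.036]
tool F [-0.26  0.09  2.49] M [-0.1002 -0.0436  0.0017] [ 0.5185 -0.2885  0.1758]
```

```bash
python3 -m jog '[[[-0.001,-0.002,0],0,0.005],[[-0.001,-0.002,0],0,0.005],[[-0.001,-0.002,0.001],0,0.005],[[-0.001,-0.002,0.002],0,0.005],[[-0.001,-0.002,0.003],0,0.005],[[-0.001,-0.002,0.003],0,0.005],[[-0.001,-0.002,0.003],0,0.005]]';python3 m.py
```

```text
clock: 7.42
position: [0.5165, -0.2891, 0.1737]
orientation: [0.794, 0.608, -0.0, 0.0]
force: [-3.1, 1.3, 4.3]
gripper_width: 0.137
grip_force: 45.0
world [-2.881  0.678  4.601  0.182  0.463  0.011] std [0.297 0.439 0.281 0.015 0.013 0.022]
tool F [-0.1  -2.96 -4.6 ] M [ 0.4938  0.055  -0.011 ] [ 0.5165 -0.2891  0.1736]
```

```bash
python3 -m jog '[[[0,0,-0.0015],0,0.005],[[0,0,-0.003],0,0.005],[[0.0015,0.0015,-0.003],0,0.005],[[0.003,0.003,-0.003],0,0.005],[[0.0033,0.003,-0.003],0,0.005],[[0.0033,0.003,-0.003],0,0.005]]';python3 m.py; python3 -m jog '[[[0,0,0.001],0,0.005],[[0,0,0.002],0,0.005],[[0,0,0.003],0,0.005],[[0,0,0.003],0,0.005],[[0,0,0.003],0,0.005]]';python3 m.py
```

```text
clock: 8.12
position: [0.5202, -0.2862, 0.1757]
orientation: [0.794, 0.608, -0.0, -0.0]
force: [-0.3, -0.5, -3.0]
gripper_width: 0.134
grip_force: 45.0
world [-0.623 -0.236 -2.521  0.013 -0.025 -0.023] std [0.459 0.228 0.448 0.013 0.021 0.042]
tool F [-0.39 -0.54  2.52] M [-0.0211  0.019   0.0227] [ 0.5201 -0.2864  0.176 ]
clock: 8.73
position: [0.5201, -0.2866, 0.173]
orientation: [0.794, 0.608, -0.0, -0.0]
force: [-0.1, -0.2, -3.0]
gripper_width: 0.129
grip_force: 45.0
world [-0.634 -0.011 -2.937  0.004  0.081 -0.04 ] std [0.459 0.145 0.611 0.013 0.013 0.03 ]
tool F [-0.18 -0.61  2.94] M [ 0.0792 -0.017   0.0397] [ 0.5202 -0.2866  0.1731]
```

At the robot-frame estimate there is no contact: the pins are entering. Lowering gently.

```bash
python3 -m jog '[[[0,0,0.0008],0,0.005],[[0,0,0.0016],0,0.005],[[0,0,0.0024],0,0.005],[[0,0,0.0032],0,0.005],[[0,0,0.004],0,0.005],[[0,0,0.004],0,0.005],[[0,0,0.004],0,0.005]]';python3 m.py
```

```text
clock: 9.52
position: [0.5202, -0.2865, 0.169]
orientation: [0.794, 0.608, -0.0, -0.0]
force: [-0.7, 0.4, -2.8]
gripper_width: 0.133
grip_force: 45.0
world [-6.640e-01  3.420e-01 -2.866e+00 -1.000e-03  1.150e-01 -7.100e-02] std [0.143 0.306 0.521 0.019 0.033 0.026]
tool F [ 0.16 -0.73  2.87] M [ 0.1108 -0.0313  0.0707] [ 0.5202 -0.2866  0.1691]
```

```bash
python3 -m jog '[[[0,-0.0004,0.0],0.01,0.005],[[0,-0.0004,0.001],0.01,0.005],[[0,-0.0004,0.002],0.01,0.005],[[0,-0.0004,0.003],0.01,0.005],[[0,-0.0004,0.004],0.01,0.005],[[0,-0.0004,0.005],0.01,0.005],[[0,-0.0004,0.005],0.01,0.005]]';python3 m.py
```

```text
clock: 10.3
position: [0.5199, -0.2865, 0.164]
orientation: [0.797, 0.604, 0.0, 0.0]
force: [0.2, 0.4, -2.6]
gripper_width: 0.135
grip_force: 45.0
world [ 0.185  0.229 -2.534 -0.052 -0.049  0.003] std [0.302 0.333 0.389 0.03  0.011 0.016]
tool F [0.27 0.12 2.53] M [-0.0613 -0.0371 -0.0025] [ 0.5199 -0.2865  0.1642]
```

Moments relaxed. Continue down to near the seat.

```bash
python3 -m jog '[[[0,0,0.0015],0,0.005],[[0,0,0.003],0,0.005],[[0,0,0.0045],0,0.005],[[0,0,0.006],0,0.005],[[0,0,0.0075],0,0.005],[[0,0,0.009],0,0.005],[[0,0,0.01],0,0.005],[[0,0,0.01],0,0.005]]';python3 m.py;python3 -m jog '[[[0,0,0.0007],0,0.005],[[0,0,0.0014],0,0.005],[[0,0,0.002],0,0.005],[[0,0,0.0025],0,0.005],[[0,0,0.003],0,0.005],[[0,0,0.003],0,0.005]]';python3 m.py
```

```text
clock: 11.17
position: [0.5198, -0.2864, 0.1539]
orientation: [0.797, 0.604, -0.0, -0.0]
force: [-1.1, 0.4, -2.6]
gripper_width: 0.134
grip_force: 45.0
world [-0.144 -0.027 -3.015 -0.048 -0.078  0.012] std [0.617 0.401 0.582 0.02  0.02  0.021]
tool F [-0.06 -0.13  3.01] M [-0.0879 -0.0249 -0.0116] [ 0.5199 -0.2865  0.1542]
clock: 11.87
position: [0.5198, -0.2865, 0.1511]
orientation: [0.797, 0.604, -0.0, -0.0]
force: [-0.0, -0.8, -2.8]
gripper_width: 0.133
grip_force: 45.0
world [ 0.506 -0.119 -2.601 -0.063 -0.114 -0.023] std [0.355 0.779 0.364 0.017 0.021 0.024]
tool F [0.02 0.52 2.6 ] M [-0.1264 -0.0299  0.0231] [ 0.5198 -0.2865  0.1511]
```

```bash
python3 -m jog '[[[0,0,0.0005],0,0.005],[[0,0,0.001],0,0.005],[[0,0,0.0015],0,0.005],[[0,0,0.0015],0,0.005],[[0,0,0.0015],0,0.005]]';python3 m.py;python3 -m jog '[[[0,0,0.0005],0,0.005],[[0,0,0.0008],0,0.005],[[0,0,0.0008],0,0.005],[[0,0,0.0008],0,0.005]]';python3 m.py
```

```text
clock: 12.48
position: [0.5199, -0.2865, 0.15]
orientation: [0.797, 0.604, 0.0, 0.0]
force: [-1.6, 0.5, 1.7]
gripper_width: 0.132
grip_force: 45.0
world [-1.879  0.666  2.271  0.166  0.279  0.033] std [0.489 0.159 0.565 0.03  0.054 0.018]
tool F [ 0.13 -1.99 -2.27] M [ 0.3136  0.0849 -0.0326] [ 0.5199 -0.2865  0.15  ]
clock: 13.02
position: [0.5199, -0.2865, 0.1492]
orientation: [0.797, 0.604, -0.0, 0.0]
force: [-3.1, 1.4, 5.1]
gripper_width: 0.136
grip_force: 45.0
world [-2.935  0.918  5.554  0.244  0.531  0.019] std [0.456 0.309 0.468 0.011 0.023 0.048]
tool F [ 0.09 -3.07 -5.55] M [ 0.5768  0.0919 -0.019 ] [ 0.5199 -0.2865  0.1492]
```

Seated at TCP 0.150 as predicted. Ease off slightly, and release.

```bash
python3 -m jog '[[[0,0,-0.0005],0,0.005],[[0,0,-0.0005],0,0.005],[[0,0,-0.0005],0,0.05],[[0,0,-0.0005],0,0.05],[[0,0,-0.0005],0,0.05],[[0,0,-0.0005],0,0.05],[[0,0,-0.0005],0,0.05],[[0,0,-0.0005],0,0.05]]';python3 m.py
```

```text
clock: 13.88
position: [0.5199, -0.2865, 0.1493]
orientation: [0.797, 0.604, 0.0, 0.0]
force: [-0.8, -0.4, 0.3]
gripper_width: 0.548
grip_force: 0.0
world [-0.214  0.132 -0.028 -0.027 -0.105 -0.024] std [0.408 0.412 0.498 0.018 0.061 0.023]
tool F [ 0.07 -0.24  0.03] M [-0.1081  0.0025  0.0242] [ 0.5198 -0.2865  0.1493]
```

```bash
python3 -m jog '[[[0,0,-0.005],0,0.05],[[0,0,-0.015],0,0.05],[[0,0,-0.03],0,0.05],[[0,0,-0.05],0,0.05],[[0,0,-0.075],0,0.05],[[0,0,-0.1],0,0.05],[[0,0,-0.115],0,0.05],[[0,0,-0.115],0,0.05]]'
python3 - <<'E'
from h import *
snap('scene','s3');snap('side','d3')
a=cv2.imread('pics/s3.png')[170:290,200:330];b=cv2.imread('pics/d3.png')[170:290,290:400]
f=lambda x:cv2.resize(x,None,fx=5,fy=5,interpolation=cv2.INTER_CUBIC)
cv2.imwrite('pics/s3c.png',f(a));cv2.imwrite('pics/d3c.png',f(b))
E
```

```text
clock: 14.75
position: [0.522, -0.2871, 0.2694]
orientation: [0.797, 0.604, 0.002, 0.003]
force: [1.2, 0.6, 1.2]
gripper_width: 0.57
grip_force: 0.0
```

View pics/d3c.png

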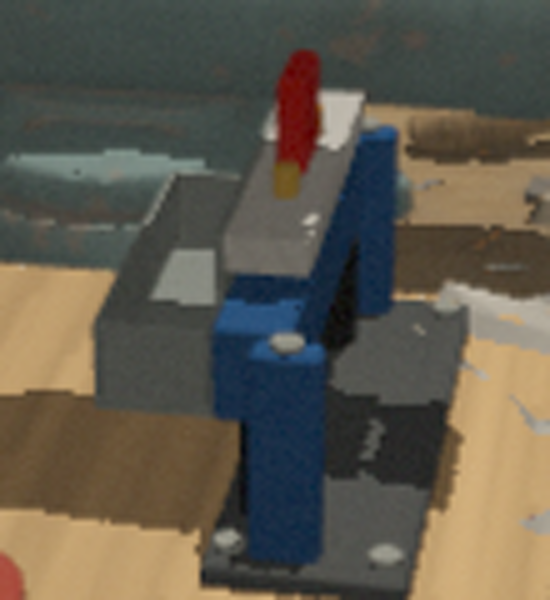

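View pics/s3c.png

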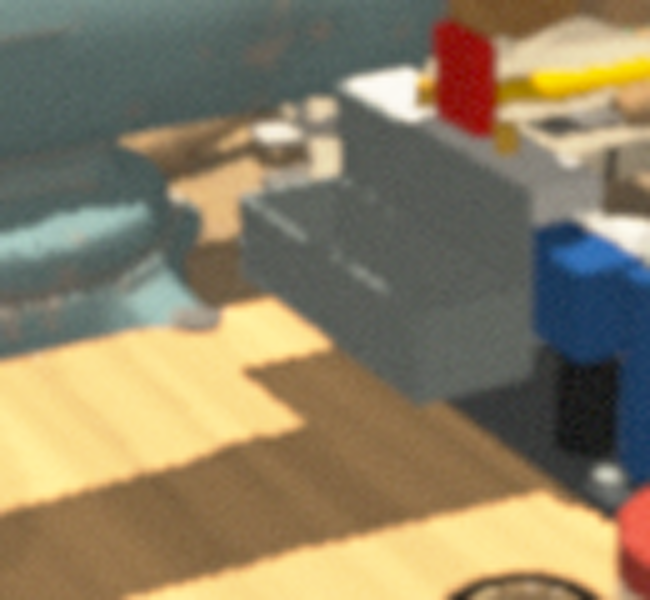

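Both pins stick up through the flange on either side of the handle (scene crop (425,88), (507,137); side (287,180)). A quick fit checks height and level.

```bash
python3 - <<'E'
from f6 import *
S=lambda u,v:('s3',(200+u/5,170+v/5)); D=lambda u,v:('d3',(290+u/5,170+v/5))
F=[((-19,-72,74),S(530,190)),((15,-72,74),S(602,175)),((-19,72,74),S(340,85)),((-65,-72,0),S(420,403)),((-65,-72,36),S(415,312)),((-65,72,36),S(243,200)),((-65,72,0),S(247,272)),
((-19,-72,74),D(227,237)),((15,-72,74),D(318,242)),((15,-72,60),D(312,275)),((-65,-72,0),D(98,402)),((-65,-72,36),D(97,322)),((-65,72,36),D(175,175)),((-19,-72,0),D(215,415)),((15,72,74),D(366,95))]
fit6(F,[.52,-.287,.07,-.26]);fit6(F,[.52,-.287,.07,-.26,0,0])
E
python3 -m jog '[[[0,0,0],0,0.05],[[0,0,0],0,0.05],[[0,0,0],0,0.05]]'
```

```text
[ 0.5224 -0.2873  0.0704 -0.2695] rms 0.71
[[-0.5, 0.4], [0.7, -0.1], [-0.3, -0.5], [-0.1, 0.4], [0.7, 0.5], [-0.7, -1.7], [-0.8, 0.4], [-1.4, -0.3], [-0.5, 0.1], [0.5, 0.7], [0.1, 1.1], [-0.2, -0.2], [0.2, -1.4], [1.1, 0.7], [0.9, -0.2]]
hole -30 [ 0.5144 -0.3162  0.1304]
hole 30 [ 0.5304 -0.2583  0.1304]
[ 0.522  -0.288   0.0698 -0.2705  0.009  -0.0127] rms 0.63
[[-0.6, -0.0], [0.7, -0.4], [-0.3, 0.2], [0.0, 0.1], [0.7, 0.1], [-0.6, -1.1], [-0.6, 1.1], [-1.3, -0.7], [-0.4, -0.2], [0.6, 0.5], [-0.1, 0.9], [-0.2, -0.6], [0.2, -0.8], [0.9, 0.6], [1.0, 0.6]]
hole -30 [ 0.5145 -0.3161  0.1303]
hole 30 [ 0.5306 -0.2583  0.1294]
clock: 15.1
position: [0.5193, -0.2862, 0.2631]
orientation: [0.797, 0.604, -0.0, -0.001]
force: [-0.2, 0.1, 0.2]
gripper_width: 0.574
grip_force: 0.0
```

The seat height comes out at 0.130 and level within measurement error, and the robot is clear, so I'm handing in.

```bash
python3 -c "from workcell import ctrl;print(ctrl.sign_off())"
```

```text
the job is handed in; nothing more can be done
None
```

The tray hangs on both pins with its trough to the front, fully seated and level within measurement error. Readings taken while feeling for the pins and seating it stayed under about 10 N, the bystanders weren't touched, and the job was handed in at about 15 s.

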